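# Take the left-hand clamp knob off a knife sharpener

### The job

The stone wheel of the knife sharpener has to be changed: unscrew the black clamp knob on top of it, lift it off its spindle and set it down upright on the cork trivet, near the trivet's middle. The knob has a left-hand thread, so it loosens clockwise; turn it gently until you feel it come up against its stop, where it is free to lift, and never force it round or drag it upwards. Leave the mug and jars behind alone.

Things in the scene. Friction and masses are not known exactly. Their poses are not given: they have to be found in the camera images.
- knob: Black plastic clamp knob, loose, 0.1 to 0.16 kg: round skirt 57 mm across, 32 mm high, with a grip bar on top. Origin: centre of the skirt's underside; x along the bar, y across it, z up. Two pins in the skirt run in a coarse left-hand thread, with 2 mm of sideways play. Turning clockwise from above (yaw falls) it turns level at first, climbs 2 mm over some 28 degrees, then meets a hard stop.
- knob_grip (a point): Middle of the knob's upright grip bar, 47 mm above the knob's underside; axes as the knob's. The bar is 52 mm long (x), 22 mm thick (y), and rises straight from the skirt's top, 32 mm above the underside, to 61 mm. Grasp it across the thickness from above.
- seat (a point): On the sharpener: where the knob's underside sits, on the spindle's axis, 67 mm above the board. The clockwise stop lies 35 to 90 degrees from the start, felt, not seen. Only in the last 5 degrees before it can the knob be lifted; elsewhere it is caught 3 to 4 mm above its seat. It is off once 25 mm up. The stop yields 1 degree per 0.12 N m; over 25 N on the thread (about 0.4 N m) damages it.
- sharpener: Flat-wheel knife sharpener, fixed: grey housing 180 x 165 mm, 42 mm high, a flat-lying stone wheel 142 mm across (top at 64 mm), a steel flange 66 mm across (top at 67 mm). The steel spindle in its centre, locked, ends 22 mm above the flange; its thread is hidden in the knob. Origin: underside, on the spindle's axis, z up. It stands left or right of the trivet.
- trivet: Round brown cork trivet, loose, 208 mm across, 14 mm thick, lying flat on the wooden board, 22 mm thick, that covers the stove top. Origin: centre of its underside.
- mug: Tea mug with a handle, 83 mm wide, 94 mm high, behind the work. Origin: centre of its underside. Leave alone.
- honey: Round jar with a grey lid, 71 mm wide, 110 mm high, behind the work. Origin: centre of its underside. Leave alone.
- spice: The nearer of two slim spice jars with screw caps, 46 mm wide, 106 mm high, behind the work. Origin: centre of its underside. Leave alone.

How it is judged:
By the outcome, as a careful person would: the job done as asked, in the order asked, and still so for the second after the job is handed in, with the robot touching nothing.
It also fails if it takes over 72 s, if anything falls off the work surface, if the arm or the gripper's body presses on something with over 40 N, if the wrist force passes 120 N, or if a joint passes its speed limit or range.

### The arm

A 6-joint arm with a two-finger parallel gripper is mounted at the origin on a cart in front of the work surface, level with it; the furniture and walls round the work are solid. World frame = base frame: x ahead of the robot, y to its left, z up, the work surface at z = 0. Lengths are in m, angles in rad, forces in N, time in s.
With the tool pointing down it reaches from about 0.375 to 0.9 m from the base axis. Payload 3.1 kg.
Tool frame: the origin (TCP) lies between the finger pads; the fingertips stand 19 mm ahead of it and the grasp point (between the pads) is the TCP; z points along the fingers, y is the direction in which the jaws open and shut (so a half turn about z gives the same grasp; the last joint's range is limited). The gripper opens to 87 mm and grips with 3 to 60 N. Pads are 19 mm wide; open, the fingers measure 117 mm over their backs; the gripper's body (75 mm by 190 mm) begins 51 mm behind the grasp point.
Start: joints at [0.991, 0.527, 1.433, -0, 1.181, -0.178], TCP at [0.244, 0.575, 0.242] pointing down, gripper open.
Joint ranges: [-3.08, 3.08], [-0.75, 2.2], [0.22, 2.44], [-1.43, 4.57], [0, 2.65], [-2.85, 2.85]. Speed limits (rad/s): [2.79, 2.79, 3.14, 3.14, 3.14, 3.14].

### API

Orientations are given as a unit quaternion [x, y, z, w].
In Python, from rig import robot gives the robot as it stands.
- The arm moves only by the tool apply_moves, never from a script. Its argument "series" is a list of rows, each a list of 7 numbers: the shift along the tool's x, y, z in cm, then the turn, a rotation vector about the tool's x, y, z in degrees, then the opening, from 0 (shut) to 1 (fully open). In form: [[dx, dy, dz, rx, ry, rz, grip], ...]. A call has 1 to 5 rows; each row is the pose to reach, as a shift and turn from the pose commanded when the call began, along the tool's axes at that moment; what a row does not reach only later rows make up. A row lasts 1/12 s, in which the tool goes at most 41.7 mm and 7.16 degrees, less where a joint would pass 70% of its speed; a pose out of reach is approached as far as the arm can. A call with a gripper value outside its range is refused whole. The fingers move at their own pace and stop on an object; "newtons" is the grip in N (left out, the last holds). Time passes only in rows, so rows that repeat a pose let the fingers close. It gives the time, the measured TCP pose, the force and the opening at its end, in the units of the state.
- robot.get_obs(): the state, without advancing time (a new reading comes with each control period).
- robot.camera(name): name is "side" or "top"; returns the picture (400x640x3 uint8, red, green, blue); there is no depth.
- robot.camera_params(name): a dict with "mtx" (3x3 intrinsics, pixels), "D" ([k1, k2, p1, p2, k3] as OpenCV has them; the pictures are not rectified), "origin" and "rotation" of the camera in the world. Camera axes: x right, y down, z forward; pixel columns grow to the right and rows downward; lengths in m; the calibration is good to about 2 mm. A picture is of the moment at which its call begins. camera_params takes no time and is no camera call.
- robot.hand_in(): hands the job in, once; it reports no verdict.
The state is a dict: "time": time; "q": joint angles; "joint_velocities": joint speeds; "joint_torque": joint torques, N m; "position": TCP position; "tool_rot": TCP orientation; "ft_force": force on the tool from outside, world axes, zero at the start; "moment": the same for the moment, N m; "grip_width": finger opening in m.
Only numpy, scipy, OpenCV 4.12 (cv2) and the standard library are available. Lean on these libraries where they do the work, as an engineer would, in place of code of your own. Each camera call takes 0.05 s, during which the arm holds its last target. There are 200 camera calls.

## Working session

There is one attempt and no reset: what is moved stays moved. The work goes in short steps, Python scripts to look and compute and a tool call to move; the robot and the scene stay as the last step left them, time stands still between calls to the robot, and variables do not carry over. Pictures are saved under pics/ and viewed, about 8 in all and at most 12, crops included, and the job is handed in when it is done.

Besides the shell and the picture viewer there is one more tool, called after ">>>" as a command line: name --pt "numbers of a row" for each row, then --argument value for the rest. apply_moves: Moves the arm, as the interface text tells. Its arguments: {"type":"object","properties":{"series":{"type":"array"},"newtons":{"type":"number"}},"required":["series"]}

```bash
mkdir -p pics; ls
python3 - <<'E'
from rig import robot
import cv2
for n in("side","top"):
    cv2.imwrite(f"pics/{n}0.png",robot.camera(n)[:,:,::-1]); print(n,robot.camera_params(n))
print(robot.get_obs())
E
```

```text
pics
side {'mtx': array([[404.67904121,   0.        , 316.46916533],
       [  0.        , 404.67904121, 194.78314182],
       [  0.        ,   0.        ,   1.        ]]), 'D': array([-0.00037829,  0.        ,  0.        ,  0.        ,  0.        ]), 'origin': array([ 0.08705783, -0.02404773,  0.84193311]), 'rotation': array([-0.64551866,  0.68624026, -0.2492649 ,  0.22415837])}
top {'mtx': array([[446.87424487,   0.        , 319.29328718],
       [  0.        , 446.87424487, 197.38347089],
       [  0.        ,   0.        ,   1.        ]]), 'D': array([0.02875421, 0.        , 0.        , 0.        , 0.        ]), 'origin': array([ 0.45422738, -0.00796253,  0.99045555]), 'rotation': array([-0.62846801,  0.76550416, -0.1065418 ,  0.08763671])}
{'time': 0.1, 'q': array([ 9.90475918e-01,  5.28388852e-01,  1.43375742e+00, -2.56002720e-05,
        1.18138466e+00, -1.78502858e-01]), 'joint_velocities': array([-0.00087054, -0.0017051 , -0.00297499,  0.00030784, -0.00091502,
        0.00151446]), 'joint_torque': array([-1.36639333e-04, -4.40983200e+01, -1.77150589e+01,  6.34858338e-02,
        5.34299249e-02, -3.93908897e-05]), 'position': array([0.2440726 , 0.57470838, 0.24066516]), 'tool_rot': array([ 1.99555042e-01,  9.79886139e-01, -9.04600391e-04, -3.47948522e-04]), 'ft_force': array([ 0.01216764,  0.10814656, -0.38660433]), 'moment': array([0.0215227 , 0.04299005, 0.03210545]), 'grip_width': 0.08714847081503259}
```

View pics/side0.png

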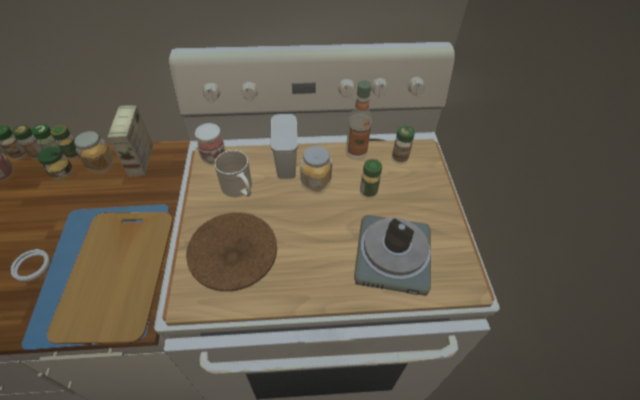

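View pics/top0.png

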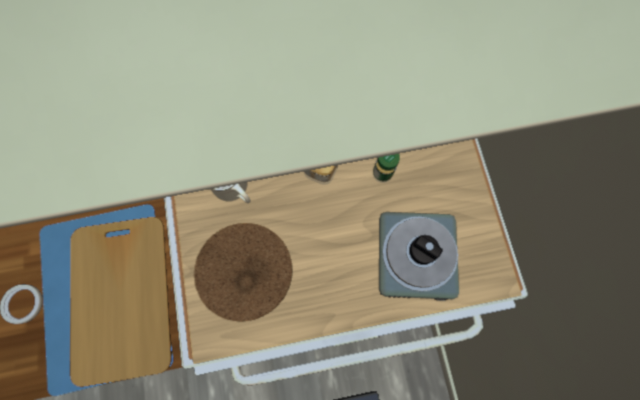

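```bash
cat > h.py <<'E'
import numpy as np, cv2
from rig import robot
from scipy.spatial.transform import Rotation as R
def ray(n,px):
    c=robot.camera_params(n); u=cv2.undistortPoints(np.array([[px]],float),c['mtx'],c['D'])[0,0]
    return c['origin'],R.from_quat(c['rotation']).apply([u[0],u[1],1])
def onz(n,px,z):
    o,d=ray(n,px); return o+d*(z-o[2])/d[2]
def proj(n,P):
    c=robot.camera_params(n); Rm=R.from_quat(c['rotation']).inv()
    X=Rm.apply(np.atleast_2d(P)-c['origin']); return cv2.projectPoints(X,np.zeros(3),np.zeros(3),c['mtx'],c['D'])[0][:,0]
def crop(src,x,y,w,h,k,out):
    cv2.imwrite(out,cv2.resize(cv2.imread(src)[y:y+h,x:x+w],None,fx=k,fy=k,interpolation=cv2.INTER_CUBIC))
E
python3 - <<'E'
from h import *
import cv2
a=cv2.imread("pics/top0.png")[200:310,365:475];b=cv2.imread("pics/side0.png")[200:310,345:455]
o=np.hstack([cv2.resize(i,(400,400),interpolation=cv2.INTER_CUBIC) for i in(a,b)]);cv2.imwrite("pics/c1.png",o)
for n,t in(("side",(232,250)),("top",(244,272))): print(n,"triv",onz(n,t,.036))
print("wheel top",onz("top",(421,253.5),.086),"side",onz("side",(397,247),.086))
E
```

```text
side triv [0.58833822 0.12636896 0.036     ]
top triv [0.59022697 0.12776983 0.036     ]
wheel top [ 0.55010576 -0.23700788  0.086     ] side [ 0.54421098 -0.24164353  0.086     ]
```

View pics/c1.png

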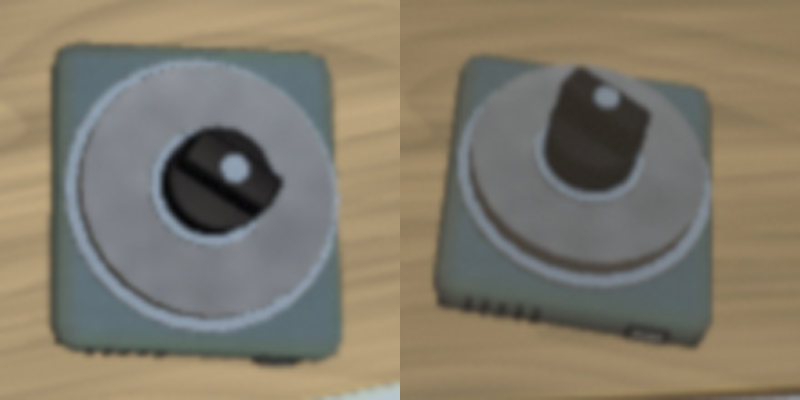

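```bash
cat > fit.py <<'E'
from h import *
from scipy.optimize import differential_evolution as DE
t=np.linspace(0,2*np.pi,40); K=6
BOX={"top":(365,200),"side":(345,200)}
def masks():
    m={}
    for n in BOX:
        x,y=BOX[n]; i=cv2.imread(f"pics/{n}0.png")[y:y+100,x:x+110]
        i=cv2.resize(i,None,fx=K,fy=K,interpolation=cv2.INTER_CUBIC)
        b=(i.max(2)<75).astype(np.uint8); b=cv2.morphologyEx(b,cv2.MORPH_CLOSE,np.ones((7,7)))
        c,_=cv2.findContours(b,cv2.RETR_EXTERNAL,cv2.CHAIN_APPROX_NONE)
        mm=np.zeros_like(b); cv2.drawContours(mm,[max(c,key=cv2.contourArea)],-1,1,-1); m[n]=mm
    return m
def model(n,p,shape):
    x,y,z,a=p; x0,y0=BOX[n]; im=np.zeros(shape,np.uint8)
    cyl=np.array([[.0285*np.cos(s),.0285*np.sin(s),h] for s in t for h in(0,.032)])
    bar=np.array([[i*.026,j*.011,h] for i in(-1,1) for j in(-1,1) for h in(.032,.061)])
    for P in(cyl,bar):
        W=R.from_euler('z',a).apply(P)+[x,y,z]; q=(proj(n,W)-[x0,y0]+.5)*K
        cv2.fillConvexPoly(im,cv2.convexHull(q.astype(np.int32)),1)
    return im
E
python3 - <<'E'
from fit import *
m=masks()
def cost(p): return sum(np.sum(model(n,p,m[n].shape)!=m[n]) for n in m)
r=DE(cost,[(.52,.58),(-.27,-.2),(.055,.1),(-np.pi/2,np.pi/2)],seed=1,maxiter=60,popsize=12,polish=False)
print(r.x,np.degrees(r.x[3]),r.fun,[int(v.sum()) for v in m.values()])
for n in m:
  print(n,np.sum(model(n,r.x,m[n].shape)!=m[n]))
# wheel / trivet triangulation by closest rays
def tri(a,b):
    (o1,d1),(o2,d2)=ray("top",a),ray("side",b); A=np.c_[d1,-d2]; s=np.linalg.lstsq(A,o2-o1,rcond=None)[0]
    return (o1+s[0]*d1+o2+s[1]*d2)/2
print("trivet tri",tri((244,272),(232,250)))
v=[]
for n in m:
  x,y=BOX[n]; i=cv2.resize(cv2.imread(f"pics/{n}0.png")[y:y+100,x:x+110],None,fx=K,fy=K,interpolation=cv2.INTER_CUBIC)
  for p,c in((r.x,(0,255,0)),):
    q,_=cv2.findContours(model(n,p,m[n].shape),0,2); cv2.drawContours(i,q,-1,c,1)
  q,_=cv2.findContours(m[n],0,2); cv2.drawContours(i,q,-1,(0,0,255),1)
  v.append(i[:,100:500])
cv2.imwrite("pics/fit.png",np.hstack(v)[:600])
E
```

```text
Traceback (most recent call last):
  File "fit.py", line 19, in model
    W=R.from_euler('z',a).apply(P)+[x,y,z]; q=(proj(n,W)-[x0,y0]+.5)*K
                                               ~~~~^^^^^
  File "h.py", line 10, in proj
    c=robot.camera_params(n); Rm=R.from_quat(c['rotation']).inv()
ValueError: time passes only in moves, steps and waits
```

```bash
sed -i 's/robot\.camera_params(n)/CP[n]/; s/^from scipy.spatial.*/&\nCP={n:robot.camera_params(n) for n in("side","top")}/' h.py
cat > run.py <<'E'
from fit import *
m=masks()
def cost(p): return sum(np.sum(model(n,p,m[n].shape)!=m[n]) for n in m)
r=DE(cost,[(.52,.58),(-.27,-.2),(.055,.1),(-np.pi/2,np.pi/2)],seed=1,maxiter=60,popsize=12,polish=False)
print(r.x,np.degrees(r.x[3]),r.fun,[int(v.sum()) for v in m.values()])
def tri(a,b):
    (o1,d1),(o2,d2)=ray("top",a),ray("side",b); A=np.c_[d1,-d2]; s=np.linalg.lstsq(A,o2-o1,rcond=None)[0]
    return (o1+s[0]*d1+o2+s[1]*d2)/2
print("trivet tri",tri((244,272),(232,250)))
v=[]
for n in m:
  x,y=BOX[n]; i=cv2.resize(cv2.imread(f"pics/{n}0.png")[y:y+100,x:x+110],None,fx=K,fy=K,interpolation=cv2.INTER_CUBIC)
  q,_=cv2.findContours(model(n,r.x,m[n].shape),0,2); cv2.drawContours(i,q,-1,(0,255,0),1)
  q,_=cv2.findContours(m[n],0,2); cv2.drawContours(i,q,-1,(0,0,255),1)
  v.append(i[:,100:500])
cv2.imwrite("pics/fit.png",np.hstack(v)[:600])
E
python3 run.py
```

```text
[ 0.55752688 -0.24348248  0.07958238  0.76840912] 44.02659960755874 8343.0 [25195, 22874]
trivet tri [0.59084804 0.12773654 0.03195291]
```

View pics/fit.png

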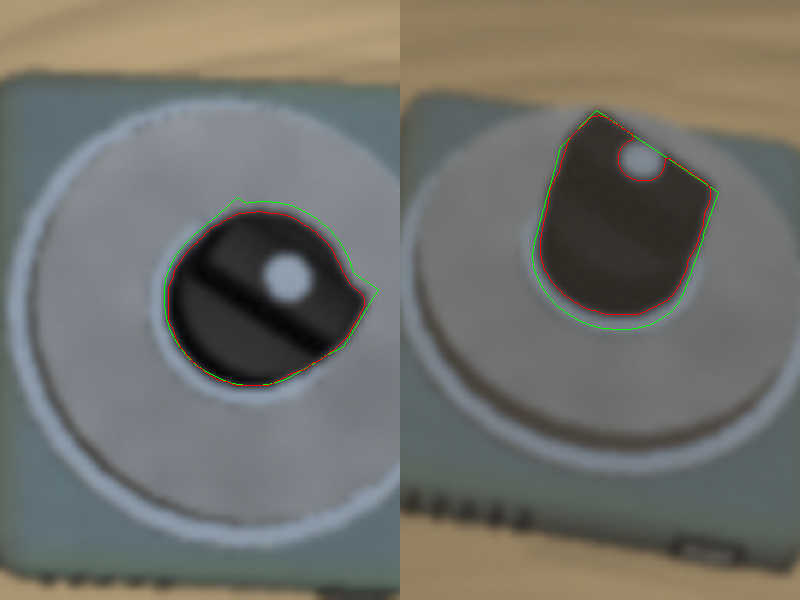

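```bash
cat > run2.py <<'E'
from fit import *
m=masks(); m0=m
for sel in(("top",),("side",),("top","side")):
  for z in(.067,.089):
    def cost(p): return sum(np.sum(model(n,(p[0],p[1],z,p[2]),m[n].shape)!=m[n]) for n in sel)
    r=DE(cost,[(.52,.58),(-.27,-.2),(0.2,1.4)],seed=1,maxiter=40,popsize=12,polish=False)
    print(sel,z,r.x,np.degrees(r.x[2]),r.fun)
print(proj("side",[[.55,-.24,.09]]),proj("top",[[.55,-.24,.09]]))
E
python3 run2.py
```

```text
('top',) 0.067 [ 0.55781354 -0.24670855  0.60033043] 34.3964001839912 2164.0
('top',) 0.089 [ 0.55611548 -0.24098249  0.55302388] 31.68593422677314 3476.0
('side',) 0.067 [ 0.56998072 -0.2494109   1.00555429] 57.614016714741915 3745.0
('side',) 0.089 [ 0.55733608 -0.24301419  1.07676183] 61.69390817875052 5222.0
('top', 'side') 0.067 [ 0.55864096 -0.24604779  0.7008652 ] 40.156618129069976 10847.0
('top', 'side') 0.089 [ 0.55634254 -0.24119086  0.55557591] 31.832154925692482 8967.0
[[396.06040523 243.80311884]] [[422.88607905 252.96383914]]
```

```bash
cat > run3.py <<'E'
from fit import *
def d(n,a,b,z):
    x,y=BOX[n]; P=[onz(n,((u+100)/6+x-.5,v/6+y-.5),z) for u,v in(a,b)]; w=P[1]-P[0]
    print(n,P,np.degrees(np.arctan2(w[1],w[0]))%180,np.linalg.norm(w))
d("top",(185,260),(325,352),.121); d("top",(345,345),(368,298),.15); d("side",(197,112),(318,192),.15)
v=[]
for n in BOX:
  x,y=BOX[n]; i=cv2.resize(cv2.imread(f"pics/{n}0.png")[y:y+100,x:x+110],None,fx=K,fy=K,interpolation=cv2.INTER_CUBIC)
  for a,c in((32,(0,255,0)),(50,(0,200,255))):
    for h in(.032,.061):
      P=R.from_euler('z',a,degrees=True).apply([[.026,.011,h],[-.026,.011,h],[-.026,-.011,h],[.026,-.011,h]])+[.5563,-.2415,.089]
      cv2.polylines(i,[((proj(n,P)-[x,y]+.5)*K).astype(np.int32)],True,c,1)
  v.append(i[:,100:500])
cv2.imwrite("pics/fit2.png",np.hstack(v)[:600])
E
python3 run3.py
```

```text
top [array([ 0.57013677, -0.21625758,  0.121     ]), array([ 0.53223276, -0.25304194,  0.121     ])] 44.14115035222224 0.05281858798414564
top [array([ 0.53054749, -0.25157336,  0.15      ]), array([ 0.54346073, -0.26261262,  0.15      ])] 139.4735598365353 0.016988726886253632
side [array([ 0.57632542, -0.23052639,  0.15      ]), array([ 0.54042427, -0.2658515 ,  0.15      ])] 44.536632535988645 0.05036622443593309
```

View pics/fit2.png

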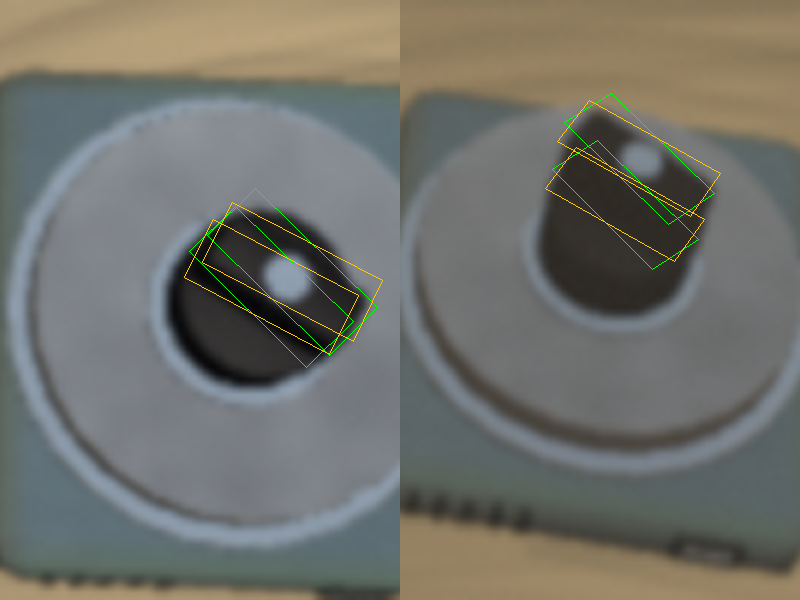

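The bar's yaw is about 44°, with the knob at about (0.553, -0.241). The seat is at z≈0.089. I'm starting the transit at constant height.

>>> apply_moves --pt "-2.4 -2.5 0 0 0 4.5 1" --pt "-4.8 -5.0 0 0 0 9 1" --pt "-7.2 -7.6 0 0 0 13.5 1" --pt "-9.6 -10.1 0 0 0 18 1" --pt "-12.0 -12.6 0 0 0 22.6 1"

```text
time: 0.52
position: [0.3054, 0.4106, 0.2411]
tool_rot: [0.389, 0.921, -0.0, -0.0]
ft_force: [0.6, 0.0, 0.1]
grip_width: 0.087
```

>>> apply_moves --pt "-3.2 -1.4 0 0 0 4.5 1" --pt "-6.4 -2.8 0 0 0 9 1" --pt "-9.6 -4.2 0 0 0 13.5 1" --pt "-12.8 -5.6 0 0 0 18 1" --pt "-16.0 -7.0 0 0 0 22.6 1"

```text
time: 0.93
position: [0.3674, 0.2474, 0.2414]
tool_rot: [0.562, 0.827, -0.0, -0.0]
ft_force: [1.2, -0.6, -0.7]
grip_width: 0.087
```

>>> apply_moves --pt "-3.5 -0.1 0 0 0 4.5 1" --pt "-7.0 -0.15 0 0 0 9 1" --pt "-10.5 -0.2 0 0 0 13.5 1" --pt "-14.0 -0.3 0 0 0 18 1" --pt "-17.5 -0.3 0 0 0 22.6 1"

```text
time: 1.35
position: [0.4294, 0.0837, 0.2414]
tool_rot: [0.714, 0.701, -0.0, -0.0]
ft_force: [0.6, 0.4, -0.0]
grip_width: 0.0869
```

>>> apply_moves --pt "-3.3 1.3 0 0 0 4.5 1" --pt "-6.5 2.6 0 0 0 9 1" --pt "-9.8 3.8 0 0 0 13.5 1" --pt "-13.0 5.1 0 0 0 18 1" --pt "-16.3 6.4 0 0 0 22.6 1"

```text
time: 1.77
position: [0.4912, -0.0801, 0.2413]
tool_rot: [0.837, 0.547, -0.0, -0.0]
ft_force: [0.3, 1.3, -0.8]
grip_width: 0.0871
```

>>> apply_moves --pt "-2.5 2.4 0 0 0 4.5 1" --pt "-5.0 4.8 0 0 0 9 1" --pt "-7.5 7.2 0 0 0 13.5 1" --pt "-10.0 9.7 0 0 0 18 1" --pt "-12.5 12.1 0 0 0 22.6 1"

```text
time: 2.18
position: [0.5527, -0.2429, 0.2411]
tool_rot: [0.928, 0.372, -0.0, -0.0]
ft_force: [0.5, -0.4, 0.2]
grip_width: 0.0876
```

>>> apply_moves --pt "0 0 2 0 0 0 1" --pt "0 0 4 0 0 0 1" --pt "0 0 6 0 0 0 0.9" --pt "0 0 8 0 0 0 0.8" --pt "0 0 8 0 0 0 0.8"

```text
time: 2.6
position: [0.5497, -0.2397, 0.1571]
tool_rot: [0.927, 0.374, -0.003, -0.004]
ft_force: [-0.3, 0.8, -0.1]
grip_width: 0.0747
```

Run:
```python
from h import *
v=[]
for n,(x,y) in(("top",(360,180)),("side",(340,180))):
    i=robot.camera(n)[:,:,::-1]; cv2.imwrite(f"pics/{n}1.png",i)
    v.append(cv2.resize(i[y:y+110,x:x+110],(400,400),interpolation=cv2.INTER_CUBIC))
cv2.imwrite("pics/c2.png",np.hstack(v))
```

```text
(no output)
```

View pics/c2.png

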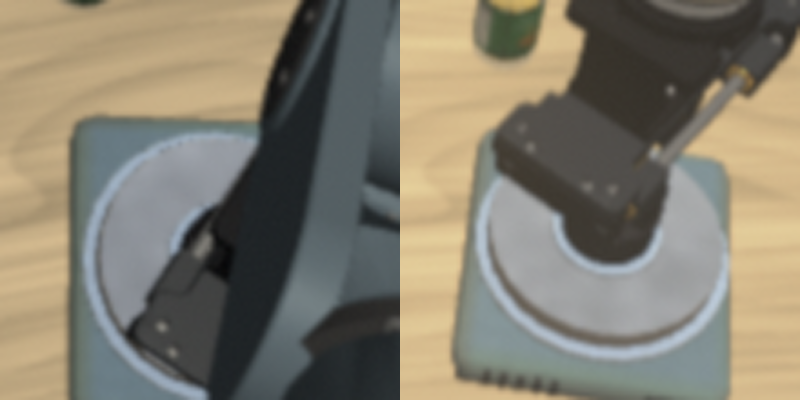

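The jaws look to be straddling the bar. The gripper hides the details.

>>> apply_moves --pt "0 0 0.6 0 0 0 0.7" --pt "0 0 1.2 0 0 0 0.5" --pt "0 0 1.7 0 0 0 0.4" --pt "0 0 1.7 0 0 0 0.35" --pt "0 0 1.7 0 0 0 0.35"

```text
time: 3.12
position: [0.5525, -0.2412, 0.1446]
tool_rot: [0.927, 0.374, -0.0, -0.0]
ft_force: [-0.3, -0.5, 0.1]
grip_width: 0.0444
```

>>> apply_moves --newtons 5 --pt "0 0 0 0 0 0 0.3" --pt "0 0 0 0 0 0 0.25" --pt "0 0 0 0 0 0 0.2" --pt "0 0 0 0 0 0 0.2" --pt "0 0 0 0 0 0 0.2"

```text
time: 3.53
position: [0.5527, -0.2414, 0.1448]
tool_rot: [0.927, 0.374, 0.0, 0.0]
ft_force: [-0.7, 0.4, 1.1]
grip_width: 0.0218
```

>>> apply_moves --newtons 15 --pt "0 0 0 0 0 0 0.1" --pt "0 0 0 0 0 0 0.1" --pt "0 0 0 0 0 0 0.1" --pt "0 0 0 0 0 0 0.1"

```text
time: 3.87
position: [0.5527, -0.2414, 0.1448]
tool_rot: [0.927, 0.374, 0.0, 0.0]
ft_force: [-0.3, 0.4, 2.6]
grip_width: 0.0222
```

```bash
cat > s.py <<'E'
from h import *
o=robot.get_obs(); np.set_printoptions(precision=4,suppress=True)
print(o['time'],o['position'],"F",o['ft_force'],"M",o['moment'],"w",o['grip_width'],"q6",o['q'][5],"xyaw",R.from_quat(o['tool_rot']).as_matrix()[:2,0]@[1,0],np.degrees(np.arctan2(*R.from_quat(o['tool_rot']).as_matrix()[[1,0],0])))
E
python3 s.py
```

```text
3.8667 [ 0.5527 -0.2414  0.1448] F [-0.3377  0.4493  2.6126] M [-0.0052  0.1511  0.0651] w 0.022235240518322513 q6 0.20630965522096606 xyaw 0.7195656871564307 43.9813651329953
```

>>> apply_moves --pt "0 0 0 0 0 3 0.1" --pt "0 0 0 0 0 6 0.1" --pt "0 0 0 0 0 9 0.1" --pt "0 0 0 0 0 12 0.1" --pt "0 0 0 0 0 12 0.1"

```text
time: 4.28
position: [0.5528, -0.2415, 0.1448]
tool_rot: [0.961, 0.275, 0.0, 0.0]
ft_force: [-0.8, 0.4, 2.4]
grip_width: 0.0216
```

```bash
python3 s.py
```

```text
4.2833 [ 0.5528 -0.2415  0.1448] F [-0.8185  0.3654  2.4197] M [-0.1294  0.1226 -0.02  ] w 0.021557297698249475 q6 0.4167727141971944 xyaw 0.8487978594023295 31.91883743802372
```

>>> apply_moves --pt "0 0 0 0 0 3 0.1" --pt "0 0 0 0 0 6 0.1" --pt "0 0 0 0 0 9 0.1" --pt "0 0 0 0 0 12 0.1" --pt "0 0 0 0 0 12 0.1"

```text
time: 4.7
position: [0.5528, -0.2415, 0.1448]
tool_rot: [0.985, 0.174, 0.0, 0.0]
ft_force: [-0.0, 1.1, 3.4]
grip_width: 0.0221
```

```bash
python3 s.py
```

```text
4.7 [ 0.5528 -0.2415  0.1448] F [-0.0231  1.0934  3.3547] M [-0.0905  0.1432 -0.0075] w 0.022060228852341792 q6 0.6249458395469362 xyaw 0.9397283439798422 19.994000757968873
```

24° turned. From 35° a stop is possible, so I'm going finer.

>>> apply_moves --pt "0 0 0 0 0 2 0.1" --pt "0 0 0 0 0 4 0.1" --pt "0 0 0 0 0 6 0.1" --pt "0 0 0 0 0 8 0.1" --pt "0 0 0 0 0 8 0.1"

```text
time: 5.12
position: [0.5527, -0.2414, 0.1448]
tool_rot: [0.994, 0.105, 0.0, 0.0]
ft_force: [-0.0, -0.0, 3.3]
grip_width: 0.0219
```

```bash
python3 s.py
```

```text
5.1167 [ 0.5527 -0.2414  0.1448] F [-0.0022 -0.0452  3.2676] M [-0.0284  0.1161 -0.0755] w 0.021885125372166157 q6 0.7634420686133776 xyaw 0.9779317797351204 12.059308354040876
```

>>> apply_moves --pt "0 0 0 0 0 2 0.1" --pt "0 0 0 0 0 4 0.1" --pt "0 0 0 0 0 6 0.1" --pt "0 0 0 0 0 8 0.1" --pt "0 0 0 0 0 8 0.1"

```text
time: 5.53
position: [0.5528, -0.2411, 0.1448]
tool_rot: [0.999, 0.035, 0.0, -0.0]
ft_force: [-0.4, 1.1, 5.4]
grip_width: 0.022
```

```bash
python3 s.py
```

```text
5.5333 [ 0.5528 -0.2411  0.1448] F [-0.4333  1.1166  5.3505] M [0.1209 0.1612 0.0012] w 0.021995708648866373 q6 0.9027850173648995 xyaw 0.997481477670505 4.067159746542905
```

>>> apply_moves --pt "0 0 -0.01 0 0 2 0.1" --pt "0 0 -0.03 0 0 4 0.1" --pt "0 0 -0.04 0 0 6 0.1" --pt "0 0 -0.06 0 0 8 0.1" --pt "0 0 -0.06 0 0 8 0.1"

```text
time: 5.95
position: [0.5527, -0.2407, 0.1452]
tool_rot: [0.999, -0.034, 0.0, -0.001]
ft_force: [-0.5, 1.8, 3.7]
grip_width: 0.0218
```

```bash
python3 s.py
```

```text
5.95 [ 0.5527 -0.2407  0.1452] F [-0.486   1.7908  3.7437] M [0.4102 0.0261 0.0185] w 0.02178242184478045 q6 1.042213912074465 xyaw 0.9976513570098958 -3.927633568472925
```

>>> apply_moves --pt "0 -0.04 -0.01 0 0 2 0.1" --pt "0 -0.08 -0.03 0 0 4 0.1" --pt "0 -0.08 -0.04 0 0 6 0.1" --pt "0 -0.08 -0.04 0 0 6 0.1"

```text
time: 6.28
position: [0.5527, -0.2403, 0.1456]
tool_rot: [0.996, -0.086, 0.0, -0.0]
ft_force: [0.4, 1.7, 3.6]
grip_width: 0.0219
```

```bash
python3 s.py
```

```text
6.2833 [ 0.5527 -0.2403  0.1456] F [0.3929 1.7481 3.5695] M [0.2951 0.1044 0.0426] w 0.021923670371564914 q6 1.1480282768144066 xyaw 0.9850830027541624 -9.908765477855972
```

>>> apply_moves --pt "0 -0.02 -0.01 0 0 1.5 0.1" --pt "0 -0.04 -0.02 0 0 3 0.1" --pt "0 -0.04 -0.03 0 0 4.5 0.1" --pt "0 -0.04 -0.03 0 0 4.5 0.1"

```text
time: 6.62
position: [0.5528, -0.2402, 0.146]
tool_rot: [0.992, -0.125, 0.0, 0.0]
ft_force: [-0.4, 0.9, 2.9]
grip_width: 0.0217
```

```bash
python3 s.py
```

```text
6.6167 [ 0.5528 -0.2402  0.146 ] F [-0.371   0.9165  2.9418] M [0.157 0.092 0.054] w 0.02171804039542755 q6 1.2269977879757479 xyaw 0.9686057308080475 -14.39479148142191
```

>>> apply_moves --pt "0 0 -0.01 0 0 1.3 0.1" --pt "0 0 -0.02 0 0 2.6 0.1" --pt "0 0 -0.03 0 0 4 0.1" --pt "0 0 -0.03 0 0 4 0.1"

```text
time: 6.95
position: [0.5528, -0.2401, 0.1462]
tool_rot: [0.987, -0.161, 0.0, 0.0]
ft_force: [0.8, 1.4, 3.8]
grip_width: 0.0216
```

```bash
python3 s.py
```

```text
6.95 [ 0.5528 -0.2401  0.1462] F [0.7551 1.42   3.7987] M [0.2449 0.0755 0.0524] w 0.021627962264294504 q6 1.2997545178512306 xyaw 0.947947359336591 -18.567824581295845
```

>>> apply_moves --pt "0 0 -0.01 0 0 1 0.1" --pt "0 0 -0.01 0 0 2 0.1" --pt "0 0 -0.02 0 0 3 0.1" --pt "0 0 -0.02 0 0 3 0.1"

```text
time: 7.28
position: [0.5527, -0.2404, 0.1464]
tool_rot: [0.982, -0.187, 0.0, 0.0]
ft_force: [-0.1, -0.3, 3.9]
grip_width: 0.022
```

```bash
python3 s.py
```

```text
7.2833 [ 0.5527 -0.2404  0.1464] F [-0.1025 -0.2749  3.9479] M [0.0364 0.1702 0.0348] w 0.021985438470535995 q6 1.3523069540593358 xyaw 0.9299451210810363 -21.573735106499225
```

>>> apply_moves --pt "0 0 -0.01 0 0 1 0.1" --pt "0 0 -0.01 0 0 2 0.1" --pt "0 0 -0.02 0 0 3 0.1" --pt "0 0 -0.02 0 0 3 0.1"

```text
time: 7.62
position: [0.5526, -0.2404, 0.1465]
tool_rot: [0.977, -0.213, -0.0, 0.0]
ft_force: [-1.2, 0.2, 3.5]
grip_width: 0.0216
```

```bash
python3 s.py
```

```text
7.6167 [ 0.5526 -0.2404  0.1465] F [-1.1598  0.1565  3.5146] M [-0.2088  0.2658  0.0163] w 0.02161255204431025 q6 1.4047307975753855 xyaw 0.9093905915531334 -24.57872870571309
```

>>> apply_moves --pt "0 0 0 0 0 1 0.1" --pt "0 0 -0.01 0 0 2 0.1" --pt "0 0 -0.01 0 0 3 0.1" --pt "0 0 -0.01 0 0 3 0.1"

```text
time: 7.95
position: [0.5528, -0.2398, 0.1465]
tool_rot: [0.971, -0.238, 0.0, -0.0]
ft_force: [1.4, 0.4, 2.6]
grip_width: 0.0217
```

```bash
python3 s.py
```

```text
7.95 [ 0.5528 -0.2398  0.1465] F [1.3629 0.4247 2.561 ] M [0.0743 0.0315 0.0906] w 0.021664142054817197 q6 1.4570785459644642 xyaw 0.8862604534491744 -27.592965538453814
```

>>> apply_moves --pt "0 0 0 0 0 0.7 0.1" --pt "0 0 0 0 0 1.4 0.1" --pt "0 0 0 0 0 1.4 0.1"

```text
time: 8.2
position: [0.553, -0.2397, 0.1466]
tool_rot: [0.968, -0.25, 0.0, -0.0]
ft_force: [1.5, 1.0, 2.4]
grip_width: 0.0222
```

```bash
python3 s.py
```

```text
8.2 [ 0.553  -0.2397  0.1466] F [1.4781 1.0349 2.3963] M [ 0.3368 -0.2533  0.0401] w 0.022185150220728027 q6 1.4811164432212336 xyaw 0.8748506263619171 -28.972696715632306
```

>>> apply_moves --pt "0 0 0 0 0 0.8 0.1" --pt "0 0 0 0 0 1.6 0.1" --pt "0 0 0 0 0 2 0.1" --pt "0 0 0 0 0 2 0.1"

```text
time: 8.53
position: [0.5529, -0.2397, 0.1466]
tool_rot: [0.964, -0.267, 0.0, -0.0]
ft_force: [2.7, 2.8, 1.2]
grip_width: 0.0219
```

```bash
python3 s.py
```

```text
8.5333 [ 0.5529 -0.2397  0.1466] F [2.671  2.8189 1.2184] M [ 0.6382 -0.4469  0.2197] w 0.02194289733955176 q6 1.5155499228630696 xyaw 0.85774357230406 -30.935832073021558
```

Stop felt at about 75°, with Mz at 0.22 N m. I'm backing off 2° to relieve it.

>>> apply_moves --pt "0 0 0 0 0 -1 0.1" --pt "0 0 0 0 0 -2 0.1" --pt "0 0 0 0 0 -2 0.1"

```text
time: 8.78
position: [0.5529, -0.2398, 0.1466]
tool_rot: [0.968, -0.249, 0.0, -0.0]
ft_force: [2.9, 3.5, 1.2]
grip_width: 0.0218
```

```bash
python3 s.py
```

```text
8.7833 [ 0.5529 -0.2398  0.1466] F [2.9259 3.468  1.2128] M [ 0.7581 -0.5703  0.0998] w 0.021809244737347834 q6 1.4796539881130604 xyaw 0.8755006754660779 -28.895713248786674
```

>>> apply_moves --pt "0.01 -0.05 0 0 0 0 0.1" --pt "0.02 -0.1 0 0 0 0 0.1" --pt "0.02 -0.1 0 0 0 0 0.1"

```text
time: 9.03
position: [0.553, -0.2396, 0.1466]
tool_rot: [0.968, -0.25, -0.0, 0.0]
ft_force: [2.3, 1.4, 1.0]
grip_width: 0.0214
```

```bash
python3 s.py
```

```text
9.0333 [ 0.553  -0.2396  0.1466] F [2.3361 1.3866 0.9753] M [ 0.3599 -0.1874  0.0814] w 0.02142505789734379 q6 1.482320815541984 xyaw 0.8753631149360677 -28.912009038064376
```

>>> apply_moves --pt "0.03 -0.06 0 0 0 0 0.1" --pt "0.03 -0.06 -0.1 0 0 0 0.1" --pt "0.03 -0.06 -0.2 0 0 0 0.1" --pt "0.03 -0.06 -0.2 0 0 0 0.1"

```text
time: 9.37
position: [0.5529, -0.2393, 0.1481]
tool_rot: [0.968, -0.25, -0.001, 0.0]
ft_force: [-0.7, -1.7, -1.2]
grip_width: 0.0219
```

```bash
python3 s.py
```

```text
9.3667 [ 0.5529 -0.2393  0.1481] F [-0.7225 -1.7395 -1.2134] M [-0.1995  0.3098  0.1013] w 0.021869373625655823 q6 1.4832173679727967 xyaw 0.8754279843431277 -28.90410649257021
```

>>> apply_moves --pt "0 0 -0.08 0 0 0 0.1" --pt "0 0 -0.16 0 0 0 0.1" --pt "0 0 -0.25 0 0 0 0.1" --pt "0 0 -0.25 0 0 0 0.1"

```text
time: 9.7
position: [0.553, -0.2392, 0.151]
tool_rot: [0.968, -0.249, -0.001, 0.0]
ft_force: [-4.0, -2.9, -2.4]
grip_width: 0.0222
```

```bash
python3 s.py
```

```text
9.7 [ 0.553  -0.2392  0.151 ] F [-4.0224 -2.8724 -2.4076] M [-0.5558  0.7917  0.053 ] w 0.022246381955685762 q6 1.4832082802878015 xyaw 0.8755085825943665 -28.89458593140398
```

>>> apply_moves --pt "-0.03 0.06 0 0 0 0 0.1" --pt "-0.03 0.06 -0.15 0 0 0 0.1" --pt "-0.03 0.06 -0.3 0 0 0 0.1" --pt "-0.03 0.06 -0.45 0 0 0 0.1" --pt "-0.03 0.06 -0.45 0 0 0 0.1"

```text
time: 10.12
position: [0.5537, -0.2395, 0.1563]
tool_rot: [0.968, -0.25, 0.001, 0.0]
ft_force: [-2.5, -1.0, -0.7]
grip_width: 0.0221
```

```bash
python3 s.py
```

```text
10.1167 [ 0.5537 -0.2395  0.1563] F [-2.4954 -1.0163 -0.6795] M [-0.3935  0.7662 -0.0085] w 0.022051896902231135 q6 1.4822172628221786 xyaw 0.8752430556879883 -28.926180227718532
```

>>> apply_moves --newtons 20 --pt "-0.03 0.04 -0.2 0 0 0 0.1" --pt "-0.03 0.04 -0.4 0 0 0 0.1" --pt "-0.03 0.04 -0.6 0 0 0 0.1" --pt "-0.03 0.04 -0.8 0 0 0 0.1" --pt "-0.03 0.04 -0.8 0 0 0 0.1"

```text
time: 10.53
position: [0.5538, -0.2396, 0.1646]
tool_rot: [0.968, -0.25, 0.001, 0.0]
ft_force: [0.8, 0.7, -1.2]
grip_width: 0.0221
```

```bash
python3 s.py
```

```text
10.5333 [ 0.5538 -0.2396  0.1646] F [ 0.8016  0.6835 -1.1768] M [0.0108 0.1671 0.0252] w 0.02209468575307819 q6 1.4814798098698665 xyaw 0.8752432973175821 -28.925934790367233
```

Free of side load, and Fz is about the knob's weight. I'm continuing up, then looking.

>>> apply_moves --pt "0 0 -0.7 0 0 0 0.1" --pt "0 0 -1.4 0 0 0 0.1" --pt "0 0 -2.4 0 0 0 0.1" --pt "0 0 -3.4 0 0 0 0.1" --pt "0 0 -4.4 0 0 0 0.1"

```text
time: 10.95
position: [0.5531, -0.2397, 0.2091]
tool_rot: [0.968, -0.25, 0.0, 0.0]
ft_force: [0.0, 0.1, -0.5]
grip_width: 0.0217
```

```bash
python3 s.py
python3 - <<'E'
from h import *
v=[]
for n,(x,y) in(("top",(360,180)),("side",(340,160))):
    i=robot.camera(n)[:,:,::-1]
    v.append(cv2.resize(i[y:y+110,x:x+110],(400,400),interpolation=cv2.INTER_CUBIC))
cv2.imwrite("pics/c3.png",np.hstack(v))
E
```

```text
10.95 [ 0.5531 -0.2397  0.2091] F [ 0.0089  0.0851 -0.481 ] M [-0.033   0.1069 -0.013 ] w 0.021720156863906083 q6 1.4814523059177749 xyaw 0.8752768128969376 -28.922192864981206
```

View pics/c3.png

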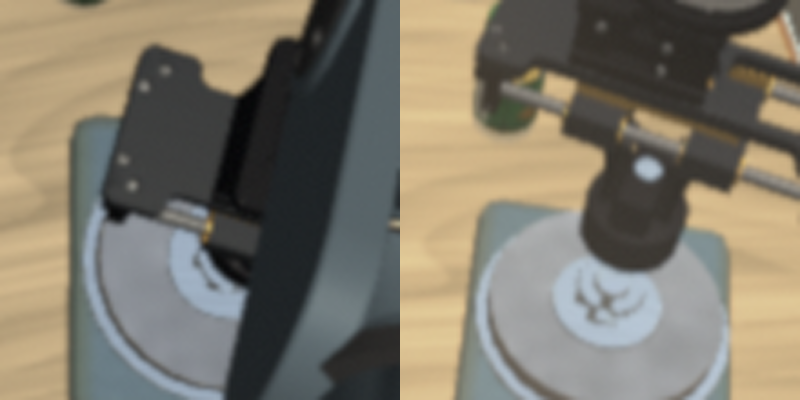

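The knob is clear of the bare spindle and held upright. I'm carrying it to above the trivet.

>>> apply_moves --pt "-0.8 -1.8 0 0 0 0 0.1" --pt "-1.8 -4.1 0 0 0 0 0.1" --pt "-3.0 -6.9 0 0 0 0 0.1" --pt "-4.4 -10.1 0 0 0 0 0.1" --pt "-5.7 -13.3 0 0 0 0 0.1"

```text
time: 11.47
position: [0.567, -0.0945, 0.2076]
tool_rot: [0.968, -0.25, -0.0, -0.0]
ft_force: [0.1, 0.5, -1.3]
grip_width: 0.0218
```

>>> apply_moves --pt "-1.4 -3.2 0 0 0 0 0.1" --pt "-2.8 -6.4 0 0 0 0 0.1" --pt "-4.2 -9.6 0 0 0 0 0.1" --pt "-5.6 -12.8 0 0 0 0 0.1" --pt "-6.6 -15.3 0 0 0 0 0.1"

```text
time: 11.88
position: [0.583, 0.073, 0.2076]
tool_rot: [0.968, -0.249, -0.0, -0.0]
ft_force: [0.9, -0.3, -0.8]
grip_width: 0.0221
```

>>> apply_moves --pt "-0.9 -2.0 1 0 0 0 0.1" --pt "-1.6 -3.6 2.5 0 0 0 0.1" --pt "-2.0 -4.7 4 0 0 0 0.1" --pt "-2.3 -5.2 5.5 0 0 0 0.1" --pt "-2.3 -5.2 6.5 0 0 0 0.1"

```text
time: 12.3
position: [0.5876, 0.1285, 0.1412]
tool_rot: [0.969, -0.249, -0.001, 0.0]
ft_force: [-0.4, 0.0, -1.5]
grip_width: 0.0221
```

>>> apply_moves --pt "0 0 1.0 0 0 0 0.1" --pt "0 0 2.0 0 0 0 0.1" --pt "0 0 3.0 0 0 0 0.1" --pt "0 0 3.5 0 0 0 0.1" --pt "0 0 3.5 0 0 0 0.1"

```text
time: 12.72
position: [0.5878, 0.1262, 0.1063]
tool_rot: [0.968, -0.25, -0.001, 0.0]
ft_force: [-0.6, 0.1, -1.8]
grip_width: 0.022
```

```bash
python3 s.py
python3 - <<'E'
from h import *
v=[]
for n,(x,y) in(("top",(180,190)),("side",(170,170))):
    i=robot.camera(n)[:,:,::-1]
    v.append(cv2.resize(i[y:y+130,x:x+130],(400,400),interpolation=cv2.INTER_CUBIC))
cv2.imwrite("pics/c4.png",np.hstack(v))
E
```

```text
12.7167 [0.5878 0.1262 0.1063] F [-0.5924  0.1191 -1.755 ] M [ 0.0053  0.1958 -0.0249] w 0.022028557549299114 q6 2.1024736877155474 xyaw 0.8748115948640723 -28.977078097463153
```

View pics/c4.png

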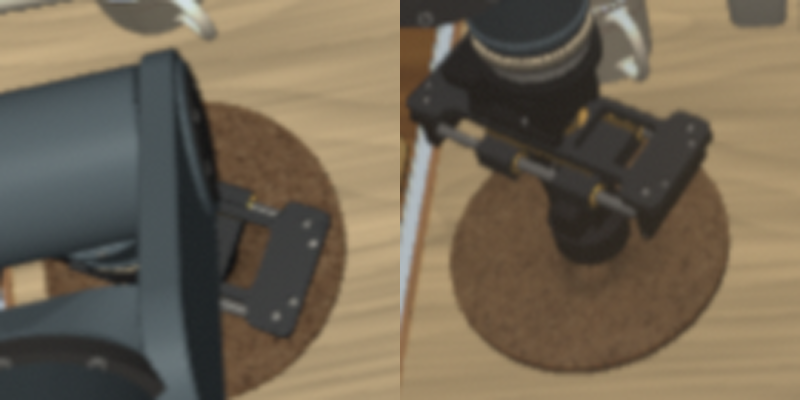

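The knob is upright over the trivet's middle, about 14 mm above it. I'm lowering gently.

>>> apply_moves --pt "0 0 0.3 0 0 0 0.1" --pt "0 0 0.6 0 0 0 0.1" --pt "0 0 0.9 0 0 0 0.1" --pt "0 0 1.1 0 0 0 0.1" --pt "0 0 1.1 0 0 0 0.1"

```text
time: 13.23
position: [0.5882, 0.1269, 0.0962]
tool_rot: [0.968, -0.25, -0.0, 0.0]
ft_force: [-0.0, 0.4, -0.5]
grip_width: 0.0222
```

>>> apply_moves --pt "0 0 0.1 0 0 0 0.1" --pt "0 0 0.2 0 0 0 0.1" --pt "0 0 0.2 0 0 0 0.1"

```text
time: 13.48
position: [0.5885, 0.1269, 0.0945]
tool_rot: [0.968, -0.25, -0.0, 0.0]
ft_force: [0.6, -0.2, -1.2]
grip_width: 0.0216
```

>>> apply_moves --pt "0 0 0.1 0 0 0 0.1" --pt "0 0 0.15 0 0 0 0.1" --pt "0 0 0.15 0 0 0 0.1"

```text
time: 13.73
position: [0.5885, 0.1269, 0.0931]
tool_rot: [0.968, -0.25, -0.0, 0.0]
ft_force: [-0.5, -0.0, -1.2]
grip_width: 0.022
```

>>> apply_moves --pt "0 0 0.1 0 0 0 0.1" --pt "0 0 0.1 0 0 0 0.1"

```text
time: 13.9
position: [0.5885, 0.1269, 0.092]
tool_rot: [0.968, -0.25, -0.0, 0.0]
ft_force: [-0.2, -0.5, -1.1]
grip_width: 0.0218
```

>>> apply_moves --pt "0 0 0.1 0 0 0 0.1" --pt "0 0 0.1 0 0 0 0.1"

```text
time: 14.07
position: [0.5886, 0.1269, 0.0918]
tool_rot: [0.968, -0.25, 0.0, -0.0]
ft_force: [-2.0, -0.3, 3.9]
grip_width: 0.0219
```

>>> apply_moves --pt "0 0 0.08 0 0 0 0.1" --pt "0 0 0.08 0 0 0 0.1"

```text
time: 14.23
position: [0.5886, 0.1269, 0.0918]
tool_rot: [0.968, -0.25, 0.0, 0.0]
ft_force: [-3.4, -0.3, 8.0]
grip_width: 0.0218
```

It's in contact with the trivet. I'm relieving the press, then opening.

>>> apply_moves --newtons 5 --pt "0 0 -0.1 0 0 0 0.2" --pt "0 0 -0.1 0 0 0 0.3" --pt "0 0 -0.1 0 0 0 0.4" --pt "0 0 -0.1 0 0 0 0.5" --pt "0 0 -0.1 0 0 0 0.6"

```text
time: 14.65
position: [0.5886, 0.1269, 0.0911]
tool_rot: [0.968, -0.25, -0.0, 0.0]
ft_force: [-0.3, -0.3, -0.7]
grip_width: 0.0384
```

>>> apply_moves --pt "0 0 0 0 0 0 0.65" --pt "0 0 -0.5 0 0 0 0.65" --pt "0 0 -1.5 0 0 0 0.65" --pt "0 0 -3 0 0 0 0.65" --pt "0 0 -5 0 0 0 0.65"

```text
time: 15.07
position: [0.5878, 0.1269, 0.1415]
tool_rot: [0.968, -0.25, -0.001, 0.0]
ft_force: [-0.3, -0.4, -0.2]
grip_width: 0.0562
```

>>> apply_moves --pt "0 0 -2 0 0 0 0.65" --pt "0 0 -5 0 0 0 0.65" --pt "-3 1 -7 0 0 0 0.65" --pt "-6 2 -8 0 0 0 0.65" --pt "-9 3 -8 0 0 0 0.65"

```text
time: 15.48
position: [0.4965, 0.1444, 0.225]
tool_rot: [0.968, -0.25, 0.004, -0.001]
ft_force: [0.1, 1.5, 0.1]
grip_width: 0.0563
```

>>> apply_moves --pt "-3 -2 0 0 0 0 0.65" --pt "-6.5 -4 0 0 0 0 0.65" --pt "-10 -6 0 0 0 0 0.65" --pt "-13 -8 0 0 0 0 0.65" --pt "-16 -10 0 0 0 0 0.65"

```text
time: 15.9
position: [0.4025, 0.3105, 0.2226]
tool_rot: [0.968, -0.25, 0.001, -0.001]
ft_force: [0.6, -0.7, 0.2]
grip_width: 0.0569
```

>>> apply_moves --pt "0 0 0 0 0 0 0.65" --pt "0 0 0 0 0 0 0.65"

```text
time: 16.07
position: [0.4027, 0.3106, 0.2223]
tool_rot: [0.969, -0.248, 0.001, -0.0]
ft_force: [0.4, 0.2, -1.2]
grip_width: 0.0563
```

```bash
python3 s.py
python3 - <<'E'
from h import *
v=[]
for n,(x,y) in(("top",(180,190)),("side",(170,160))):
    i=robot.camera(n)[:,:,::-1]
    v.append(cv2.resize(i[y:y+130,x:x+130],(400,400),interpolation=cv2.INTER_CUBIC))
cv2.imwrite("pics/c5.png",np.hstack(v))
E
```

```text
16.0667 [0.4027 0.3106 0.2223] F [ 0.3961  0.2233 -1.2423] M [ 0.0127  0.1259 -0.0045] w 0.056344347770403085 q6 2.508426122190319 xyaw 0.8774189108451165 -28.667377185122977
```

View pics/c5.png

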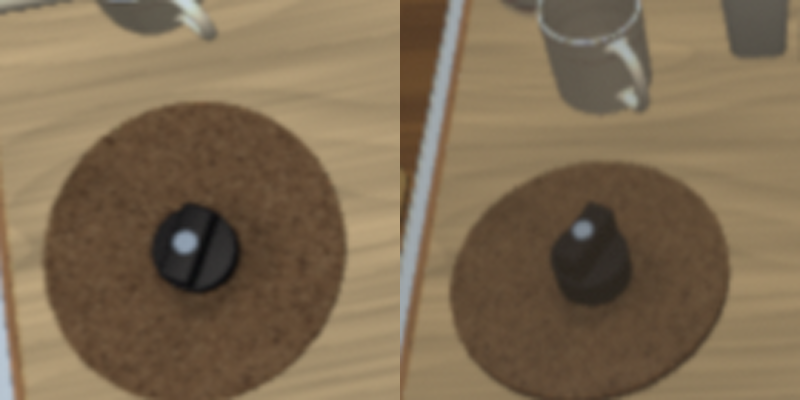

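The knob stands upright in the middle of the trivet: at (196,248) against a trivet centre of (196,252) in the top crop. The gripper is clear.

```bash
python3 -c "
from rig import robot
print(robot.hand_in())"
```

```text
the job is handed in; nothing more can be done
None
```

The knob is off its spindle and standing upright near the middle of the cork trivet. I handed the job in at about 16 s, with the gripper clear.

- **Unscrewing:** I gripped the bar at 15 N and turned the knob clockwise in small steps, following its climb of about 2 mm. The stop came at about 75°, where the moment rose to 0.22 N m, below the 0.4 N m damage level. I backed off 2° to relieve it.
- **Lifting:** The knob came free with little more than its own weight on the wrist. The upward drag stayed under 2.5 N and the side load under about 5 N.
- **Setting down:** It touched the trivet at the expected height, with at most 8 N of press, and I eased that off before opening the gripper.

**Last checks:** The final pictures show the knob upright, within about 5 mm of the trivet's middle. The mug did not appear to have moved. I did not check the jars in the last pictures, but the arm never went near them.

**Disagreements:** My first outline fits of the knob gave bar angles from 32° to 62°. Reading the bar's edges directly gave 44° in both cameras, and the grasp confirmed it.

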